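# Clock a bowed cue shaft and lock its high side up

## Robot

A 6-joint arm with a two-finger parallel gripper is mounted at the origin on the work surface. World frame = base frame: x ahead of the robot, y to its left, z up, the work surface at z = 0. Lengths are in m, angles in rad, forces in N, time in s.
With the tool pointing down it reaches from about 0.275 to 0.75 m from the base axis. Payload 10.2 kg.
Tool frame: the origin (TCP) lies on the centre line of the jaws, within the pads' length; the fingertips stand tip_reach ahead of it and the grasp point (between the pads) lies 6 mm ahead of it (tip_reach is the distance from the TCP to the fingertips, in m); y points along the fingers, x is the direction in which the jaws open and shut, and the axes are right-handed (so a half turn about y gives the same grasp; the last joint's range is limited). The gripper opens to 85 mm and grips with 20 to 120 N. Pads are 22 mm wide; open, the fingers measure 114 mm over their backs; the gripper's body (76 mm by 85 mm) begins 54 mm behind the grasp point. The pads swing forward as they close: fully open they stand 13 mm farther back than shut.
Start: joints at [1.057, 0.313, 1.498, -0, 1.331, -0.223], TCP at [0.151, 0.503, 0.256] pointing down, gripper open.
Joint ranges: [-2.94, 2.94], [-0.97, 2.17], [0.19, 2.56], [-1.23, 4.37], [0.02, 3.11], [-2.88, 2.88]. Speed limits (rad/s): [2.39, 2.39, 3.01, 3.14, 3.14, 3.14].

## Interface

Orientations are given as a unit quaternion [x, y, z, w].
In Python, from bench import * gives the robot as it stands.
- The arm moves only by the tool arm_command, never from a script. Its argument "steps" is one flat list of numbers, 6 for each row, row after row: the shift along the world's x, y, z in mm, then the turn, a rotation vector about the world's x, y, z in rad. In form: [x, y, z, ax, ay, az, x, y, z, ax, ay, az, ...]. A call has 1 to 20 rows; each row is the pose to reach, as a shift and turn from the pose commanded when the call began; what a row does not reach only later rows make up. A row lasts 1/10 s, in which the tool goes at most 50 mm and 8.59 degrees, less where a joint would pass 70% of its speed; a pose out of reach is approached as far as the arm can. A call with a gripper value outside its range is refused whole. "hand" is the closure, from 0 (fully open) to 1 (shut), set as the call begins (left out, the last holds). The fingers move at their own pace and stop on an object; the grip force is fixed at half the most. Time passes only in rows, so rows that repeat a pose let the fingers close. It gives the time, the measured TCP pose, the force and the opening at its end, in the units of the state.
- get_obs(): the state, without advancing time (a new reading comes with each control period).
- read_camera(name): name is "side" or "top"; returns (picture, depth): 384x512x3 uint8, red, green, blue; 384x512 float32, m along the optical axis (not along the pixel's ray), 0 where there is no reading.
- camera_params(name): a dict with "K" (3x3 intrinsics, pixels), "R" (3x3) and "t" (3): a world point X has camera coordinates R X + t. Camera axes: x right, y down, z forward; pixel columns grow to the right and rows downward; lengths in m; the calibration is good to about 2 mm. A picture is of the moment at which its call begins. camera_params takes no time and is no camera call.
- hand_in(): hands the job in, once; it reports no verdict.
The state is a dict: "clock": time; "q": joint angles; "joint_velocities": joint speeds; "tau": joint torques, N m; "ee_pos": TCP position; "tool_rot": TCP orientation; "ft_force": force on the tool from outside, world axes, zero at the start; "moment": the same for the moment, N m; "gripper_width": finger opening in m.
Only numpy, scipy, OpenCV 4.12 (cv2) and the standard library are available. Lean on these libraries where they do the work, as an engineer would, in place of code of your own. Each camera call takes 0.05 s, during which the arm holds its last target. There are 200 camera calls.

## Task

The maple cue shaft on the bench centres is bowed. Roll it round under light fingertip pressure, never hard enough to strain the slender wood, until you have seen the dial gauge swing through its lowest and its highest reading; then let it stand, finger off, with its high side straight up under the gauge's plunger, where the gauge reads highest. Last, press the red cam lever all the way down to lock the shaft there, without touching the gauge or disturbing the tools around the fixture.

Things in the scene. Friction and masses are not known exactly. Their poses are not given: they have to be found in the camera images.
- centres: Dark teal iron bench centres: bed 800 x 90 mm on the bench, headstock at its +y end, tailstock at -y (119 mm high, 332 to 399 mm from the middle). Fixed. Origin: middle of its underside. x points across the bed, level, away from the robot; y along the bed, parallel to the shaft; z up. The shaft's turning axis runs along y at x = 0, 95 mm up.
- shaft: Maple cue shaft, 610 mm, between two steel points. Origin on its turning axis at mid-length; axes as centres, they do NOT turn with the wood. Bowed in one arc: its top rises and falls by a few mm as it turns, less near the ends. No end stop; drag 0.009 N m, stays where left. Pressed down it gives 1 mm per 6 N (gauge reads that much low until released); never press above 14 N.
- roll_spot (a point): Good place to roll the shaft: fixed point on its turning axis, 170 mm from the gauge towards -y, 95 mm up. Shaft 13 mm thick here; its top is 6.5 mm above this point, up to 1.5 mm more or less by the bow; clear for 110 mm either way along y. A fingertip pressed on top with 5 to 9 N and drawn along x of the centres rolls it: 41 mm of travel a turn.
- gauge: Dial gauge, 80 mm across, white face looking straight up, 169 mm above the bench, over the middle of the shaft, on a post behind the bed. Its plunger sticks out below and rides on top of the shaft. Origin and axes coincide with those of centres. Not to be touched, nor its plunger and needle.
- plunger (a joint): Gauge plunger's travel in m: 0 fully out (down), grows as the shaft's top pushes it up, to 0.010. It would read about 0.004 on a straight shaft. Light spring, about 1 N.
- needle (a joint): Red needle of the gauge, rad: 0 points at the -x side of the dial (towards the robot), grows clockwise seen from above, 0.6283 rad for each mm of plunger travel (10 mm a turn). Long ticks every mm, short ones every 0.25 mm.
- cam (a joint): Cam lever of the lock clamp, rad: 0 fully open (lever rises 55 degrees above level, towards the robot), grows as it is pressed down, 0.96 at its stop, fully locked (lever level, pointing towards the robot). Stiff: some 5 N at the red grip, no spring, stays where left. It draws two cork-faced jaws against the shaft from both sides.
- lever_grip (a point): Centre of the lever's red grip, 66 mm from the pivot; moves with the lever. The grip is 48 mm long, 16 mm wide (along y of the centres) and 12 mm thick, so its upper face is 6 mm off this point.
- cam_pivot (a point): Pivot of the cam lever, 70 mm above the bench, at x = -52 mm, y = 203.5 mm of centres; the lever turns about that y axis. The clamp's uprights stand 12 mm and more beyond the pivot (+x), 113 mm high.
- trimmer: Steel tip trimmer standing upright, 28 mm across, 48 mm high; origin at the centre of its underside. To be left alone.
- ferrule: White ferrule standing on end, 14 mm across, 25 mm high; origin at the centre of its underside. To be left alone.
- burnisher: Copper burnishing tube standing on end, 22 mm across, 60 mm high; origin at the centre of its underside. To be left alone.
- file: Bronze-coloured flat shaping file lying flat: blade 20 x 130 x 5 mm along its y, with a 28 mm tang at +y; origin at the underside of the blade's middle. To be left alone.
- plunger_foot (a point): Lowest point of the plunger's ball foot (8 mm across), resting on the top of the shaft at mid-length; rises and falls with it.

How it is judged:
By the outcome, as a careful person would: the job done as asked, in the order asked, and still so for the second after the job is handed in, with the robot touching nothing.
It also fails if it takes over 72 s, if anything falls off the work surface, if the arm or the gripper's body presses on something with over 40 N, if the wrist force passes 120 N, or if a joint passes its speed limit or range.

## Working session

There is one attempt and no reset: what is moved stays moved. The work goes in short steps, Python scripts to look and compute and a tool call to move; the robot and the scene stay as the last step left them, time stands still between calls to the robot, and variables do not carry over. Pictures are saved under pics/ and viewed, about 8 in all and at most 12, crops included, and the job is handed in when it is done.

Besides the shell and the picture viewer there is one more tool, called after "Request:" by a JSON object that holds its "api" and its "payload". arm_command: Moves the arm, as the interface text tells. Its arguments: {"type":"object","properties":{"steps":{"type":"array"},"hand":{"type":"number"}},"required":["steps"]}

```bash
ls; mkdir -p pics; python3 - <<'E'
from bench import *
import cv2,numpy as np
o=get_obs();print(o)
for n in("top","side"):
    im,d=read_camera(n);cv2.imwrite(f"pics/{n}0.png",im[:,:,::-1]);np.save(f"{n}0.npy",d)
    print(n,camera_params(n))
E
```

```text
pics
{'clock': 0.0, 'q': array([ 1.05657773e+00,  3.13485657e-01,  1.49841989e+00, -2.70618390e-06,
        1.33103970e+00, -2.23386935e-01]), 'joint_velocities': array([ 0.00059131, -0.00216248,  0.00194963,  0.00017352,  0.0014343 ,
        0.00078306]), 'tau': array([-8.97410100e-04, -4.12267578e+01, -2.59746838e+01, -1.98045395e-04,
        4.12456910e-03,  3.64019940e-06]), 'ee_pos': array([0.1504347 , 0.50274909, 0.25572329]), 'tool_rot': array([ 0.5673689 ,  0.42183407, -0.42270795, -0.56698019]), 'ft_force': array([0.25974608, 0.06088861, 1.02523199]), 'moment': array([-0.0232928 ,  0.01645421, -0.00094306]), 'gripper_width': 0.08579824781671506}
top {'K': array([[495.01692609,   0.        , 251.06387695],
       [  0.        , 495.01692609, 197.37146145],
       [  0.        ,   0.        ,   1.        ]]), 'R': array([[ 0.02286225, -0.99961485,  0.01573088],
       [-0.98565579, -0.02516918, -0.16688075],
       [ 0.16721241, -0.01168997, -0.98585159]]), 't': array([-0.03539687,  0.56994699,  0.98500219])}
side {'K': array([[493.06455932,   0.        , 252.91089745],
       [  0.        , 493.06455932, 197.20235338],
       [  0.        ,   0.        ,   1.        ]]), 'R': array([[-0.78863514, -0.61473387, -0.01252566],
       [-0.4357717 ,  0.57318625, -0.69394563],
       [ 0.43377142, -0.54181158, -0.71991844]]), 't': array([0.4221393 , 0.3320602 , 0.76701368])}
```

View pics/top0.png

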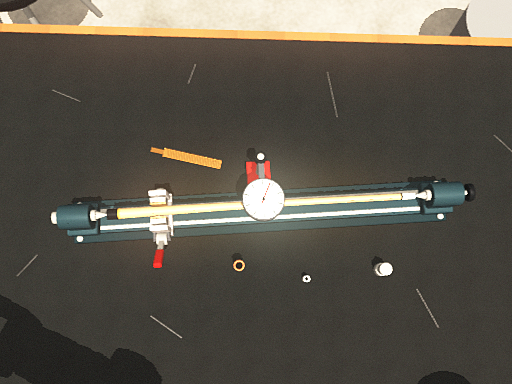

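View pics/side0.png

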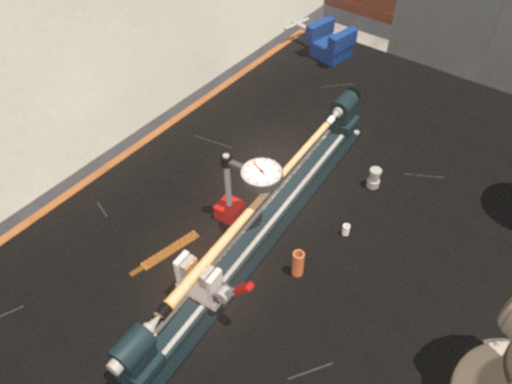

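```bash
python3 - <<'E'
import cv2,numpy as np
im=cv2.imread("pics/top0.png")
a=cv2.resize(im[170:280,50:250],None,fx=4,fy=4,interpolation=cv2.INTER_CUBIC)
b=cv2.resize(im[175:225,240:290],(440,440),interpolation=cv2.INTER_CUBIC)[:,:]
c=cv2.resize(im[170:230,400:480],None,fx=4,fy=4,interpolation=cv2.INTER_CUBIC)
out=np.zeros((600,800,3),np.uint8)
a=cv2.resize(im[170:245,50:250],None,fx=4,fy=4,interpolation=cv2.INTER_CUBIC);out[:300]=a
b=cv2.resize(im[175:225,240:290],(300,300),interpolation=cv2.INTER_CUBIC);out[300:,:300]=b
c=cv2.resize(im[165:240,375:495],(480,300),interpolation=cv2.INTER_CUBIC);out[300:,310:790]=c
cv2.imwrite("pics/crop0.png",out)
E
```

```text
(no output)
```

View pics/crop0.png

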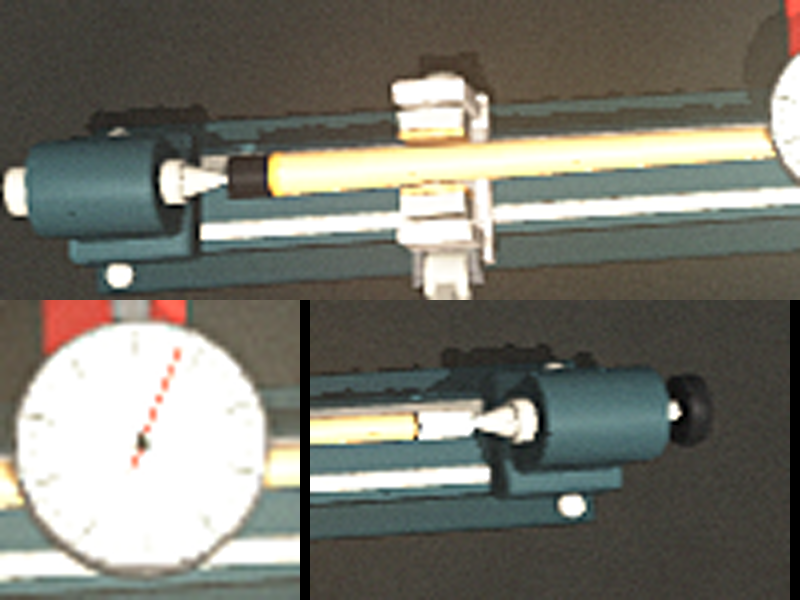

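```bash
cat > h.py <<'E'
from bench import *
import cv2,numpy as np
def plane(n,px,z):
    p=camera_params(n);R,t,K=p["R"],p["t"],p["K"]
    d=R.T@np.linalg.solve(K,[px[0],px[1],1.]);c=-R.T@t
    return c+d*(z-c[2])/d[2]
def proj(n,X):
    p=camera_params(n);q=p["K"]@(p["R"]@np.array(X)+p["t"]);return q[:2]/q[2]
E
cat > frame.py <<'E'
from h import *
im=cv2.imread("pics/top0.png")
H=plane("top",(107,215),.095);T=plane("top",(416.2,195.7),.095)
print("tips",H,T,np.linalg.norm(H-T)); m=(H+T)/2
y=(H-T)/np.linalg.norm(H-T);x=np.array([y[1],-y[0],0])
print("mid",m,"yaw",np.arctan2(-y[0],y[1]));print("dial",plane("top",(263.7,198.7),.169))
W=lambda a,b,z:m*[1,1,0]+a*x+b*y+[0,0,z]
print("roll",W(0,-.17,.095),"pivot",W(-.052,.2035,.07),"grip open",W(-.052-.066*np.cos(.96),.2035,.07+.066*np.sin(.96)))
for a,b,z in((-.052-.066*np.cos(.96),.2035,.07+.066*np.sin(.96)),(0,0,.169),(0,-.17,.1)):
    print("px",proj("top",W(a,b,z)),proj("side",W(a,b,z)))
for nm,p,z in(("burn",(239,265),.06),("ferr",(307,279),.025),("trim",(383,269),.048)): print(nm,plane("top",p,z))
hsv=cv2.cvtColor(im,cv2.COLOR_BGR2HSV)
E
python3 frame.py; python3 - <<'E'
from h import *
d=np.load("top0.npy");p=camera_params("top")
for u,v in((264,205),(340,202),(330,201),(350,201),(120,213),(158,258)):
    z=d[v,u];print((u,v),p["R"].T@(z*np.linalg.solve(p["K"],[u,v,1.])-p["t"]))
E
```

```text
tips [0.52023178 0.26192422 0.095     ] [ 0.57453384 -0.35167294  0.095     ] 0.6159952838213476
mid [ 0.54738281 -0.04487436  0.095     ] yaw 0.08826793899300048
dial [ 0.54825862 -0.04346465  0.169     ]
roll [ 0.56236888 -0.21421254  0.095     ] pivot [0.47764604 0.15324942 0.07      ] grip open [0.43994108 0.14991261 0.12406664]
px [159.29550078 256.61392224] [241.30985482 284.99184889]
px [264.45709517 199.18883705] [261.56599332 170.31132764]
px [348.34093306 199.56127976] [303.88305832 148.04541909]
burn [ 4.29799632e-01 -3.11818516e-04  6.00000000e-02]
ferr [ 0.40535324 -0.14215657  0.025     ]
trim [ 0.42895291 -0.29490327  0.048     ]
(264, 205) [ 0.5366124  -0.04424881  0.16860449]
(340, 202) [ 0.55674928 -0.19722547  0.10177283]
(330, 201) [ 0.55792775 -0.17704921  0.1037194 ]
(350, 201) [ 0.55932647 -0.21718934  0.10137986]
(120, 213) [0.52337348 0.23384615 0.10622226]
(158, 258) [0.43683344 0.15035199 0.13489589]
```

```bash
python3 - <<'E'
from h import *
import bench
from scipy.spatial.transform import Rotation as R
print([n for n in dir(bench) if not n.startswith('_')], getattr(bench,'tip_reach',None))
o=get_obs();M=R.from_quat(o["tool_rot"]);print(M.as_matrix().round(3))
a=.0883;x=np.array([np.cos(a),np.sin(a),0])
for s in(1,-1):
    z=s*x;y=np.array([0,0,-1.]);T=R.from_matrix(np.c_[np.cross(y,z),y,z]);print(s,(T*M.inv()).as_rotvec().round(4))
    # yaw of jaw along x_c as alternative
    T2=R.from_matrix(np.c_[z,y,np.cross(z,y)]);print(' alt',(T2*M.inv()).as_rotvec().round(4))
print("cam",-camera_params("top")["R"].T@camera_params("top")["t"])
E
```

```text
['PlanningError', 'camera_params', 'get_obs', 'hand_in', 'read_camera', 'tip_reach'] 0.025
[[ 0.287 -0.001 -0.958]
 [ 0.958 -0.001  0.287]
 [-0.001 -1.     0.   ]]
1 [-5.0000e-04 -1.6000e-03 -2.7625e+00]
 alt [ 6.0000e-04 -1.1000e-03 -1.1917e+00]
-1 [ 0.0011 -0.0004  0.3791]
 alt [1.2000e-03 6.0000e-04 1.9499e+00]
cam [ 0.39787621 -0.00952349  1.06673598]
```

Request:
{"api": "arm_command", "payload": {"steps": [412,-717,0,0,0,0.379,412,-717,0,0,0,0.379,412,-717,0,0,0,0.379,412,-717,0,0,0,0.379,412,-717,0,0,0,0.379,412,-717,0,0,0,0.379,412,-717,0,0,0,0.379,412,-717,0,0,0,0.379,412,-717,0,0,0,0.379,412,-717,0,0,0,0.379,412,-717,0,0,0,0.379,412,-717,0,0,0,0.379,412,-717,0,0,0,0.379,412,-717,0,0,0,0.379,412,-717,0,0,0,0.379,412,-717,0,0,0,0.379,412,-717,0,0,0,0.379,412,-717,-50,0,0,0.379,412,-717,-90,0,0,0.379,412,-717,-105,0,0,0.379], "hand": 1}}

```text
clock: 2.1
ee_pos: [0.5609, -0.2133, 0.1465]
tool_rot: [-0.475, -0.521, 0.522, 0.48]
ft_force: [-0.2, 0.1, 0.4]
gripper_width: -0.0003
```

```bash
cat >> h.py <<'E'
MID=np.array([.5477,-.0442,0.]);YAW=.0883
def needle(im,save=None):
    """gauge reading in mm from a top picture (BGR)"""
    c=proj("top",MID+[0,0,.169]);f=im.astype(float)
    red=f[:,:,2]-(f[:,:,0]+f[:,:,1])/2
    v,u=np.mgrid[:im.shape[0],:im.shape[1]]
    m=(np.hypot(u-c[0],v-c[1])<18)&(red>35)
    P=np.array([plane("top",p,.169)[:2] for p in np.c_[u[m],v[m]]]);w=red[m]
    if len(P)<8: return None,len(P)
    mu=np.average(P,0,w);ev,E=np.linalg.eigh(np.cov((P-mu).T,aweights=w));d=E[:,1]
    if d@(mu-MID[:2])<0:d=-d
    a=np.arctan2(d[1],d[0])-YAW          # ccw from +x
    return ((np.pi-a)%(2*np.pi))/.6283185, len(P)
def look(name=None):
    im=read_camera("top")[0][:,:,::-1].copy()
    if name: cv2.imwrite(f"pics/{name}.png",im)
    return im
def status(name=None):
    print("gauge mm",needle(look(name)));o=get_obs()
    print("t",round(o["clock"],2),"ee",o["ee_pos"].round(4),"F",o["ft_force"].round(2))
E
python3 - <<'E'
from h import *
print(needle(cv2.imread("pics/top0.png")));status("top1");status()
im=cv2.imread("pics/top1.png");cv2.imwrite("pics/c1.png",cv2.resize(im[140:270,230:430],None,fx=4,fy=4,interpolation=cv2.INTER_CUBIC))
E
```

```text
(np.float64(5.693569199591958), 15)
gauge mm (np.float64(5.702792444205571), 24)
t 2.15 ee [ 0.5607 -0.2131  0.1458] F [-0.4  -0.15 -2.53]
gauge mm (np.float64(5.703815526534659), 26)
t 2.2 ee [ 0.5615 -0.2135  0.1485] F [1.07 0.14 0.67]
```

View pics/c1.png

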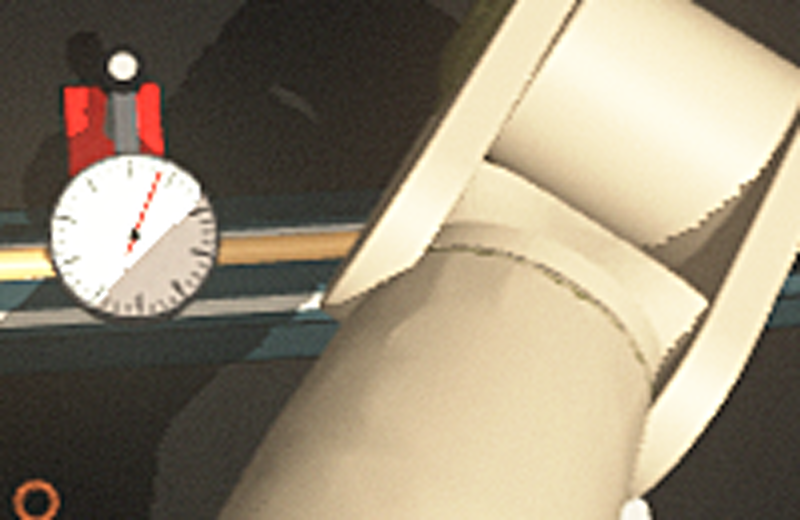

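Request:
{"api": "arm_command", "payload": {"steps": [-9,-0.8,-10,0,0,0,-9,-0.8,-18,0,0,0,-9,-0.8,-20,0,0,0,-9,-0.8,-20,0,0,0,-9,-0.8,-20,0,0,0]}}

```text
clock: 2.7
ee_pos: [0.554, -0.2149, 0.1319]
tool_rot: [0.478, 0.522, -0.522, -0.477]
ft_force: [0.3, -0.1, 0.4]
gripper_width: 0.0001
```

Request:
{"api": "arm_command", "payload": {"steps": [0,0,-1,0,0,0,0,0,-1.5,0,0,0,0,0,-2,0,0,0,0,0,-2,0,0,0]}}

```text
clock: 3.1
ee_pos: [0.5535, -0.2148, 0.1293]
tool_rot: [-0.477, -0.522, 0.522, 0.477]
ft_force: [-0.2, -0.2, -0.3]
gripper_width: -0.0002
```

Request:
{"api": "arm_command", "payload": {"steps": [0,0,-0.5,0,0,0,0,0,-1,0,0,0,0,0,-1,0,0,0]}}

```text
clock: 3.4
ee_pos: [0.5535, -0.2148, 0.1282]
tool_rot: [-0.477, -0.522, 0.522, 0.478]
ft_force: [-0.6, -0.5, -0.0]
gripper_width: 0.0001
```

Request:
{"api": "arm_command", "payload": {"steps": [0,0,-0.5,0,0,0,0,0,-0.8,0,0,0,0,0,-0.8,0,0,0]}}

```text
clock: 3.7
ee_pos: [0.5536, -0.2148, 0.1275]
tool_rot: [-0.477, -0.522, 0.522, 0.477]
ft_force: [0.9, -0.3, 0.1]
gripper_width: -0.0001
```

Request:
{"api": "arm_command", "payload": {"steps": [0,0,-0.5,0,0,0,0,0,-0.7,0,0,0,0,0,-0.7,0,0,0]}}

```text
clock: 4.0
ee_pos: [0.5536, -0.2149, 0.127]
tool_rot: [0.478, 0.522, -0.522, -0.477]
ft_force: [-0.3, 0.2, 1.7]
gripper_width: 0.0004
```

Request:
{"api": "arm_command", "payload": {"steps": [0,0,-0.4,0,0,0,0,0,-0.6,0,0,0,0,0,-0.6,0,0,0]}}

```text
clock: 4.3
ee_pos: [0.5536, -0.2149, 0.1264]
tool_rot: [0.478, 0.522, -0.522, -0.477]
ft_force: [-1.4, 0.6, 4.3]
gripper_width: 0.0002
```

Request:
{"api": "arm_command", "payload": {"steps": [0,0,-0.4,0,0,0,1,0.1,-0.4,0,0,0,2,0.2,-0.4,0,0,0,2,0.2,-0.4,0,0,0]}}

```text
clock: 4.7
ee_pos: [0.5557, -0.2147, 0.1261]
tool_rot: [0.478, 0.522, -0.522, -0.477]
ft_force: [-0.8, 0.9, 6.0]
gripper_width: 0.0001
```

```bash
python3 -c "
from h import *
status();status()"
```

```text
gauge mm (np.float64(4.1813479590072005), 26)
t 4.75 ee [ 0.5557 -0.2147  0.1262] F [-1.81  0.51  6.83]
gauge mm (np.float64(4.1920934491233925), 24)
t 4.8 ee [ 0.5557 -0.2147  0.1262] F [0.06 0.44 6.19]
```

Request:
{"api": "arm_command", "payload": {"steps": [1,0.1,-0.2,0,0,0,2,0.2,-0.4,0,0,0,3,0.3,-0.6,0,0,0,4,0.4,-0.8,0,0,0,4,0.4,-0.8,0,0,0]}}

```text
clock: 5.3
ee_pos: [0.5599, -0.2143, 0.1254]
tool_rot: [0.478, 0.522, -0.521, -0.477]
ft_force: [0.0, 0.6, 5.8]
gripper_width: 0.0
```

```bash
python3 -c "
from h import *
status();status()"
```

```text
gauge mm (np.float64(2.88011688512767), 29)
t 5.35 ee [ 0.5599 -0.2143  0.1254] F [0.87 0.48 5.87]
gauge mm (np.float64(2.89262340622092), 30)
t 5.4 ee [ 0.5599 -0.2143  0.1254] F [0.4  1.6  5.89]
```

Request:
{"api": "arm_command", "payload": {"steps": [1,0.1,-0.25,0,0,0,2,0.2,-0.5,0,0,0,3,0.3,-0.7,0,0,0,4,0.4,-0.9,0,0,0,4,0.4,-0.9,0,0,0]}}

```text
clock: 5.9
ee_pos: [0.5638, -0.214, 0.1245]
tool_rot: [0.478, 0.522, -0.521, -0.477]
ft_force: [0.3, 0.2, 5.7]
gripper_width: -0.0001
```

```bash
python3 -c "
from h import *
status()"
```

```text
gauge mm (np.float64(1.5987681607303157), 31)
t 5.95 ee [ 0.5639 -0.214   0.1245] F [-0.16  1.3   5.02]
```

Request:
{"api": "arm_command", "payload": {"steps": [1,0.1,-0.25,0,0,0,2,0.2,-0.4,0,0,0,3,0.3,-0.6,0,0,0,4,0.4,-0.7,0,0,0,4,0.4,-0.7,0,0,0]}}

```text
clock: 6.45
ee_pos: [0.5676, -0.2136, 0.1238]
tool_rot: [-0.478, -0.521, 0.522, 0.477]
ft_force: [-1.7, -0.0, 7.6]
gripper_width: 0.0003
```

```bash
python3 -c "
from h import *
status()"
```

```text
gauge mm (np.float64(0.8262659899842208), 34)
t 6.5 ee [ 0.5676 -0.2136  0.1239] F [-1.89 -0.39  6.78]
```

Request:
{"api": "arm_command", "payload": {"steps": [1,0.1,0,0,0,0,2,0.2,0,0,0,0,2,0.2,0,0,0,0]}}

```text
clock: 6.8
ee_pos: [0.5695, -0.2134, 0.1238]
tool_rot: [-0.478, -0.521, 0.522, 0.477]
ft_force: [-2.2, -0.7, 7.6]
gripper_width: -0.0001
```

```bash
python3 -c "
from h import *
status()"
```

```text
gauge mm (np.float64(0.8098381979022787), 33)
t 6.85 ee [ 0.5695 -0.2135  0.1238] F [-1.63 -0.05  6.24]
```

Request:
{"api": "arm_command", "payload": {"steps": [1,0.1,0.1,0,0,0,2,0.2,0.2,0,0,0,2,0.2,0.2,0,0,0]}}

```text
clock: 7.15
ee_pos: [0.5716, -0.2132, 0.1238]
tool_rot: [-0.478, -0.521, 0.522, 0.477]
ft_force: [-1.5, -0.5, 6.1]
gripper_width: 0.0
```

```bash
python3 -c "
from h import *
status()"
```

```text
gauge mm (np.float64(1.399786926733027), 29)
t 7.2 ee [ 0.5716 -0.2133  0.1238] F [-1.41 -0.56  4.72]
```

Request:
{"api": "arm_command", "payload": {"steps": [0,0,3,0,0,0,0,0,6,0,0,0,-9,-0.8,6,0,0,0,-18,-1.6,6,0,0,0,-18,-1.6,5,0,0,0]}}

```text
clock: 7.7
ee_pos: [0.5524, -0.2147, 0.1285]
tool_rot: [-0.477, -0.521, 0.521, 0.478]
ft_force: [0.4, -0.2, 0.4]
gripper_width: -0.0001
```

```bash
python3 -c "
from h import *
status();status()"
```

```text
gauge mm (np.float64(2.263753153567084), 32)
t 7.75 ee [ 0.5529 -0.2147  0.1284] F [-0.44  0.94 -0.41]
gauge mm (np.float64(2.260658738388002), 31)
t 7.8 ee [ 0.5532 -0.2147  0.1285] F [-0.07 -0.13  0.24]
```

Request:
{"api": "arm_command", "payload": {"steps": [0,0,-2,0,0,0,0,0,-4,0,0,0,0,0,-4.6,0,0,0,0,0,-5,0,0,0,0,0,-5,0,0,0]}}

```text
clock: 8.3
ee_pos: [0.5538, -0.2147, 0.1242]
tool_rot: [0.478, 0.522, -0.522, -0.477]
ft_force: [-2.3, 1.0, 6.4]
gripper_width: -0.0
```

Request:
{"api": "arm_command", "payload": {"steps": [1,0.1,0.15,0,0,0,2,0.2,0.3,0,0,0,3,0.3,0.45,0,0,0,4,0.4,0.6,0,0,0,4,0.4,0.6,0,0,0]}}

```text
clock: 8.8
ee_pos: [0.5574, -0.2144, 0.1247]
tool_rot: [-0.477, -0.521, 0.522, 0.477]
ft_force: [-4.3, 0.7, 6.9]
gripper_width: -0.0002
```

```bash
python3 -c "
from h import *
status()"
```

```text
gauge mm (np.float64(2.015203131803581), 37)
t 8.85 ee [ 0.5574 -0.2144  0.1247] F [-4.38 -0.53  6.97]
```

Request:
{"api": "arm_command", "payload": {"steps": [1,0.1,0.2,0,0,0,2,0.2,0.4,0,0,0,3,0.3,0.6,0,0,0,4,0.4,0.8,0,0,0,4,0.4,0.8,0,0,0]}}

```text
clock: 9.35
ee_pos: [0.5614, -0.214, 0.1256]
tool_rot: [-0.477, -0.521, 0.522, 0.477]
ft_force: [-4.0, -1.0, 7.9]
gripper_width: -0.0002
```

```bash
python3 -c "
from h import *
status()"
```

```text
gauge mm (np.float64(3.3218264072989694), 32)
t 9.4 ee [ 0.5614 -0.214   0.1256] F [-4.14 -0.02  6.98]
```

Request:
{"api": "arm_command", "payload": {"steps": [1,0.1,0.2,0,0,0,2,0.2,0.4,0,0,0,3,0.3,0.6,0,0,0,4,0.4,0.8,0,0,0,4,0.4,0.8,0,0,0]}}

```text
clock: 9.9
ee_pos: [0.5656, -0.2136, 0.1264]
tool_rot: [-0.478, -0.521, 0.522, 0.477]
ft_force: [-3.4, -1.0, 5.9]
gripper_width: 0.0002
```

```bash
python3 -c "
from h import *
status()"
```

```text
gauge mm (np.float64(4.577839705338071), 25)
t 9.95 ee [ 0.5656 -0.2136  0.1264] F [-2.96 -0.23  5.77]
```

Request:
{"api": "arm_command", "payload": {"steps": [1,0.1,0.15,0,0,0,2,0.2,0.3,0,0,0,2,0.2,0.3,0,0,0]}}

```text
clock: 10.25
ee_pos: [0.5676, -0.2135, 0.1267]
tool_rot: [-0.478, -0.521, 0.522, 0.477]
ft_force: [-2.7, -1.0, 5.8]
gripper_width: -0.0001
```

```bash
python3 -c "
from h import *
status()"
```

```text
gauge mm (np.float64(5.010527768399842), 22)
t 10.3 ee [ 0.5676 -0.2134  0.1266] F [-3.19 -0.46  6.09]
```

Request:
{"api": "arm_command", "payload": {"steps": [0,0,3,0,0,0,0,0,5,0,0,0,-7,-0.6,5,0,0,0,-12,-1.1,5,0,0,0,-12,-1.1,4,0,0,0]}}

```text
clock: 10.8
ee_pos: [0.5548, -0.2144, 0.13]
tool_rot: [-0.477, -0.521, 0.521, 0.478]
ft_force: [0.5, 0.5, 0.6]
gripper_width: 0.0002
```

```bash
python3 -c "
from h import *
status();status()"
```

```text
gauge mm (np.float64(6.01228091243734), 25)
t 10.85 ee [ 0.5551 -0.2144  0.1299] F [-0.02 -0.36  0.18]
gauge mm (np.float64(6.011951589634901), 25)
t 10.9 ee [ 0.5553 -0.2144  0.1299] F [-0.21  0.29 -0.33]
```

Request:
{"api": "arm_command", "payload": {"steps": [0,0,-2,0,0,0,0,0,-3.4,0,0,0,0,0,-4,0,0,0,0,0,-4,0,0,0]}}

```text
clock: 11.3
ee_pos: [0.5557, -0.2144, 0.1266]
tool_rot: [0.478, 0.522, -0.522, -0.477]
ft_force: [-1.2, 0.6, 5.4]
gripper_width: -0.0001
```

Request:
{"api": "arm_command", "payload": {"steps": [1,0.1,0,0,0,0,2,0.2,0.1,0,0,0,2,0.2,0.1,0,0,0]}}

```text
clock: 11.6
ee_pos: [0.5577, -0.2142, 0.1268]
tool_rot: [-0.478, -0.522, 0.522, 0.477]
ft_force: [-2.3, 1.1, 6.4]
gripper_width: -0.0001
```

```bash
python3 -c "
from h import *
status()"
```

```text
gauge mm (np.float64(5.194048012722582), 23)
t 11.65 ee [ 0.5577 -0.2143  0.1268] F [-2.02  0.49  5.96]
```

Request:
{"api": "arm_command", "payload": {"steps": [1,0.1,0,0,0,0,2,0.2,0,0,0,0,2,0.2,0,0,0,0]}}

```text
clock: 11.95
ee_pos: [0.5598, -0.2141, 0.1268]
tool_rot: [-0.478, -0.522, 0.522, 0.477]
ft_force: [-1.2, -0.7, 5.9]
gripper_width: -0.0001
```

```bash
python3 -c "
from h import *
status()"
```

```text
gauge mm (np.float64(5.234976587179598), 22)
t 12.0 ee [ 0.5598 -0.214   0.1268] F [-1.06  0.58  6.76]
```

Request:
{"api": "arm_command", "payload": {"steps": [1,0.1,0,0,0,0,2,0.2,-0.1,0,0,0,2,0.2,-0.1,0,0,0]}}

```text
clock: 12.3
ee_pos: [0.5618, -0.2139, 0.1267]
tool_rot: [0.478, 0.522, -0.522, -0.477]
ft_force: [-1.4, 0.7, 5.5]
gripper_width: 0.0005
```

```bash
python3 -c "
from h import *
status()"
```

```text
gauge mm (np.float64(5.089612142628582), 23)
t 12.35 ee [ 0.5618 -0.2139  0.1267] F [-0.42  0.37  5.26]
```

Request:
{"api": "arm_command", "payload": {"steps": [1,0.1,-0.2,0,0,0,2,0.2,-0.3,0,0,0,2,0.2,-0.3,0,0,0]}}

```text
clock: 12.65
ee_pos: [0.564, -0.2137, 0.1265]
tool_rot: [0.478, 0.522, -0.522, -0.477]
ft_force: [-0.6, -0.3, 5.2]
gripper_width: -0.0002
```

```bash
python3 -c "
from h import *
status()"
```

```text
gauge mm (np.float64(4.716691855494461), 20)
t 12.7 ee [ 0.5639 -0.2137  0.1265] F [-1.07  0.11  6.72]
```

Request:
{"api": "arm_command", "payload": {"steps": [0,0,3,0,0,0,0,0,3,0,0,0,0,0,3,0,0,0]}}

```text
clock: 13.0
ee_pos: [0.5634, -0.2135, 0.1285]
tool_rot: [-0.477, -0.522, 0.522, 0.478]
ft_force: [0.2, 0.8, -1.1]
gripper_width: 0.0001
```

```bash
python3 -c "
from h import *
status();status()"
```

```text
gauge mm (np.float64(5.705205721347182), 26)
t 13.05 ee [ 0.5634 -0.2134  0.1285] F [ 0.02 -0.17 -0.03]
gauge mm (np.float64(5.70471202069893), 26)
t 13.1 ee [ 0.5634 -0.2134  0.1285] F [-1.01 -0.24 -0.14]
```

Request:
{"api": "arm_command", "payload": {"steps": [0,0,-2,0,0,0,0,0,-3,0,0,0,0,0,-3,0,0,0,-1,-0.1,-2.9,0,0,0,-2,-0.2,-2.8,0,0,0,-2,-0.2,-2.8,0,0,0]}}

```text
clock: 13.7
ee_pos: [0.5622, -0.2137, 0.1267]
tool_rot: [0.478, 0.522, -0.521, -0.477]
ft_force: [2.4, 1.7, 6.1]
gripper_width: -0.0002
```

Request:
{"api": "arm_command", "payload": {"steps": [0,0,3,0,0,0,0,0,3,0,0,0,0,0,3,0,0,0]}}

```text
clock: 14.0
ee_pos: [0.5612, -0.2137, 0.1286]
tool_rot: [-0.477, -0.521, 0.522, 0.478]
ft_force: [-0.8, 0.6, 0.3]
gripper_width: 0.0004
```

```bash
python3 -c "
from h import *
status();status()"
```

```text
gauge mm (np.float64(5.938951310849195), 29)
t 14.05 ee [ 0.5612 -0.2137  0.1285] F [-0.72  0.34  0.09]
gauge mm (np.float64(5.939157871398574), 28)
t 14.1 ee [ 0.5613 -0.2137  0.1286] F [ 0.86  0.05 -0.93]
```

Request:
{"api": "arm_command", "payload": {"steps": [0,0,-2,0,0,0,0,0,-2.9,0,0,0,0,0,-2.9,0,0,0,-1,-0.1,-2.8,0,0,0,-2,-0.2,-2.7,0,0,0,-3,-0.3,-2.65,0,0,0,-4,-0.4,-2.6,0,0,0,-4,-0.4,-2.6,0,0,0,-4,-0.4,-2.6,0,0,0]}}

```text
clock: 15.0
ee_pos: [0.5577, -0.2142, 0.1268]
tool_rot: [0.478, 0.522, -0.522, -0.477]
ft_force: [1.6, 1.3, 5.4]
gripper_width: 0.0001
```

```bash
python3 -c "
from h import *
status();status()"
```

```text
gauge mm (np.float64(5.230114977266767), 22)
t 15.05 ee [ 0.5577 -0.2142  0.1268] F [1.72 0.87 5.85]
gauge mm (np.float64(5.229846025531245), 22)
t 15.1 ee [ 0.5577 -0.2142  0.1268] F [1.46 1.27 5.51]
```

Request:
{"api": "arm_command", "payload": {"steps": [0,0,3,0,0,0,0,0,3,0,0,0,0,0,3,0,0,0]}}

```text
clock: 15.4
ee_pos: [0.5571, -0.2141, 0.1289]
tool_rot: [-0.477, -0.521, 0.522, 0.478]
ft_force: [0.7, 0.1, -0.4]
gripper_width: 0.0001
```

```bash
python3 -c "
from h import *
status();status()"
```

```text
gauge mm (np.float64(6.243315878911887), 27)
t 15.45 ee [ 0.5572 -0.2141  0.1289] F [-0.23  0.43  0.1 ]
gauge mm (np.float64(6.24383917108992), 27)
t 15.5 ee [ 0.5572 -0.2141  0.129 ] F [-0.51  0.24 -0.32]
```

Request:
{"api": "arm_command", "payload": {"steps": [0,0,-2,0,0,0,0,0,-3,0,0,0,0,0,-3,0,0,0,-1,-0.1,-3,0,0,0,-2,-0.2,-3.1,0,0,0,-2,-0.2,-3.1,0,0,0,-2,-0.2,-3.1,0,0,0]}}

```text
clock: 16.2
ee_pos: [0.5559, -0.2144, 0.1268]
tool_rot: [0.478, 0.522, -0.521, -0.477]
ft_force: [1.4, 1.7, 6.1]
gripper_width: -0.0001
```

Request:
{"api": "arm_command", "payload": {"steps": [0,0,3,0,0,0,0,0,3,0,0,0,0,0,3,0,0,0]}}

```text
clock: 16.5
ee_pos: [0.5552, -0.2143, 0.1289]
tool_rot: [-0.477, -0.521, 0.522, 0.478]
ft_force: [-0.0, 0.9, -0.4]
gripper_width: 0.0002
```

```bash
python3 -c "
from h import *
status();status()"
```

```text
gauge mm (np.float64(6.189667516289462), 29)
t 16.55 ee [ 0.5552 -0.2143  0.1289] F [ 0.38 -0.41  0.02]
gauge mm (np.float64(6.187831577295308), 28)
t 16.6 ee [ 0.5553 -0.2143  0.1289] F [-0.1  -0.43 -0.33]
```

Request:
{"api": "arm_command", "payload": {"steps": [0,0,-2,0,0,0,0,0,-3,0,0,0,0,0,-3,0,0,0,1,0.1,-3,0,0,0,2,0.2,-2.9,0,0,0,2,0.2,-2.9,0,0,0,2,0.2,-2.9,0,0,0]}}

```text
clock: 17.3
ee_pos: [0.5576, -0.2142, 0.1269]
tool_rot: [-0.478, -0.522, 0.522, 0.477]
ft_force: [-1.1, -0.2, 5.0]
gripper_width: 0.0003
```

Request:
{"api": "arm_command", "payload": {"steps": [0,0,3,0,0,0,0,0,4,0,0,0,0,0,4,0,0,0]}}

```text
clock: 17.6
ee_pos: [0.5575, -0.2141, 0.1303]
tool_rot: [-0.477, -0.522, 0.522, 0.477]
ft_force: [0.2, -0.8, -0.6]
gripper_width: 0.0001
```

```bash
python3 -c "
from h import *
status();status()"
```

```text
gauge mm (np.float64(6.240047100793136), 27)
t 17.65 ee [ 0.5575 -0.2141  0.1302] F [-0.27 -1.42 -0.81]
gauge mm (np.float64(6.237632558484133), 26)
t 17.7 ee [ 0.5574 -0.2141  0.1302] F [0.69 0.   0.54]
```

Request:
{"api": "arm_command", "payload": {"steps": [0,0,-2,0,0,0,0,0,-4,0,0,0,0,0,-4,0,0,0,1,0.1,-4,0,0,0,2,0.2,-4,0,0,0,2,0.2,-4,0,0,0,2,0.2,-4,0,0,0]}}

```text
clock: 18.4
ee_pos: [0.5597, -0.214, 0.1269]
tool_rot: [0.478, 0.522, -0.522, -0.477]
ft_force: [-0.9, 0.6, 4.7]
gripper_width: 0.0003
```

Request:
{"api": "arm_command", "payload": {"steps": [0,0,3,0,0,0,0,0,4,0,0,0,0,0,4,0,0,0]}}

```text
clock: 18.7
ee_pos: [0.5595, -0.2139, 0.1303]
tool_rot: [-0.477, -0.522, 0.522, 0.477]
ft_force: [-0.6, 0.2, 0.2]
gripper_width: 0.0001
```

```bash
python3 -c "
from h import *
status();status()"
```

```text
gauge mm (np.float64(6.083489041987841), 30)
t 18.75 ee [ 0.5595 -0.2139  0.1303] F [ 1.27 -0.07  1.04]
gauge mm (np.float64(6.0846797194885855), 30)
t 18.8 ee [ 0.5594 -0.2139  0.1302] F [ 0.29 -0.25  0.2 ]
```

Request:
{"api": "arm_command", "payload": {"steps": [0,0,-2,0,0,0,0,0,-4.1,0,0,0,0,0,-4.1,0,0,0,-1,-0.1,-4.05,0,0,0,-2,-0.2,-4,0,0,0,-2.8,-0.25,-4,0,0,0,-2.8,-0.25,-4,0,0,0,-2.8,-0.25,-4,0,0,0]}}

```text
clock: 19.6
ee_pos: [0.557, -0.2142, 0.1268]
tool_rot: [0.478, 0.522, -0.521, -0.477]
ft_force: [2.0, 1.1, 5.9]
gripper_width: -0.0002
```

Request:
{"api": "arm_command", "payload": {"steps": [0,0,3,0,0,0,0,0,4,0,0,0,0,0,4,0,0,0]}}

```text
clock: 19.9
ee_pos: [0.5564, -0.2142, 0.13]
tool_rot: [-0.477, -0.521, 0.522, 0.478]
ft_force: [0.2, -0.3, 0.5]
gripper_width: 0.0002
```

```bash
python3 -c "
from h import *
status();status()"
```

```text
gauge mm (np.float64(6.243087706664477), 27)
t 19.95 ee [ 0.5564 -0.2142  0.13  ] F [-0.01 -0.13 -0.75]
gauge mm (np.float64(6.241453957901305), 26)
t 20.0 ee [ 0.5565 -0.2142  0.13  ] F [ 0.22 -0.28  0.65]
```

Request:
{"api": "arm_command", "payload": {"steps": [0,0,45,0,0,0,0,0,90,0,0,0,0,0,126,0,0,0,-131,363,126,0,0,0,-131,363,126,0,0,0,-131,363,126,0,0,0,-131,363,126,0,0,0,-131,363,126,0,0,0,-131,363,126,0,0,0,-131,363,126,0,0,0,-131,363,126,0,0,0,-131,363,126,0,0,0,-131,363,90,0,0,0,-131,363,80,0,0,0,-131,363,80,0,0,0,-131,363,80,0,0,0]}}

```text
clock: 21.6
ee_pos: [0.4263, 0.1484, 0.2112]
tool_rot: [0.478, 0.522, -0.521, -0.477]
ft_force: [-0.4, 1.2, 0.3]
gripper_width: 0.0006
```

```bash
python3 - <<'E'
from h import *
status("top2");o=get_obs();print(o["q"].round(3))
im=read_camera("side")[0][:,:,::-1];a=cv2.resize(im[200:350,130:330],(800,600),interpolation=cv2.INTER_CUBIC)
T=o["ee_pos"]-[0,0,.025];print(proj("side",T))
cv2.imwrite("pics/s2.png",a)
E
```

```text
gauge mm (np.float64(6.237331886474374), 23)
t 21.65 ee [0.4264 0.1485 0.2115] F [0.24 0.76 0.18]
[ 0.075  0.194  1.775 -0.     1.171 -1.584]
[247.7173698 265.3825619]
```

View pics/s2.png

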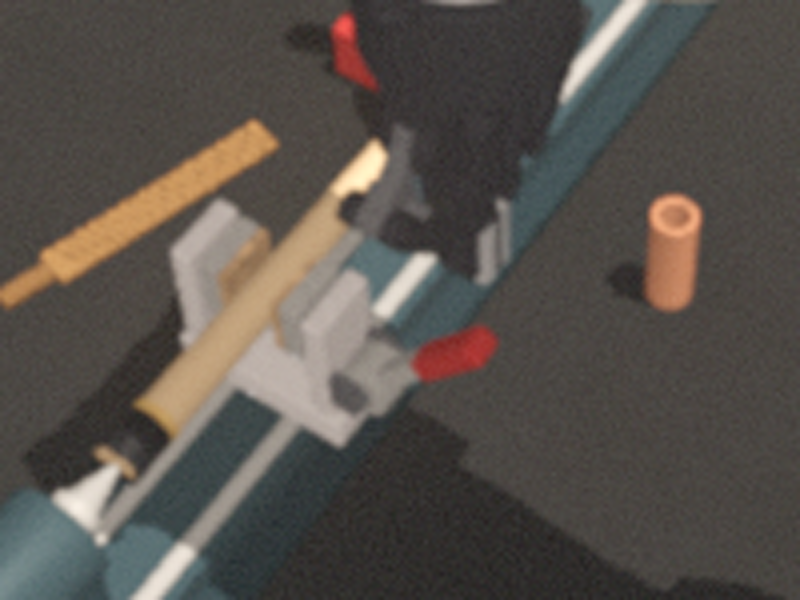

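Request:
{"api": "arm_command", "payload": {"steps": [0,0,-20,0,0,0,0,0,-35,0,0,0,0,0,-40,0,0,0,0,0,-45,0,0,0,0,0,-50,0,0,0,0,0,-50,0,0,0]}}

```text
clock: 22.3
ee_pos: [0.4219, 0.1486, 0.1626]
tool_rot: [-0.475, -0.519, 0.525, 0.479]
ft_force: [-34.3, -6.2, 41.4]
gripper_width: -0.0002
```

Request:
{"api": "arm_command", "payload": {"steps": [0,0,-4,0,0,0,0,0,-8,0,0,0,0,0,-12,0,0,0,0,0,-16,0,0,0,0,0,-20,0,0,0,0,0,-20,0,0,0]}}

```text
clock: 22.9
ee_pos: [0.4262, 0.1488, 0.1409]
tool_rot: [0.478, 0.522, -0.521, -0.477]
ft_force: [1.4, 0.1, 1.0]
gripper_width: 0.0003
```

```bash
python3 -c "
from h import *
status();print(get_obs()['moment'])"
```

```text
gauge mm (np.float64(6.236691808476879), 23)
t 22.95 ee [0.4262 0.1488 0.1409] F [1.57 0.66 1.09]
[-1.34690506e-04 -2.04017569e-01 -1.20387952e-02]
```

```bash
python3 - <<'E'
from h import *
im=read_camera("side")[0][:,:,::-1];a=cv2.resize(im[200:350,130:330],(800,600),interpolation=cv2.INTER_CUBIC)
cv2.imwrite("pics/s3.png",a)
E
```

```text
(no output)
```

View pics/s3.png

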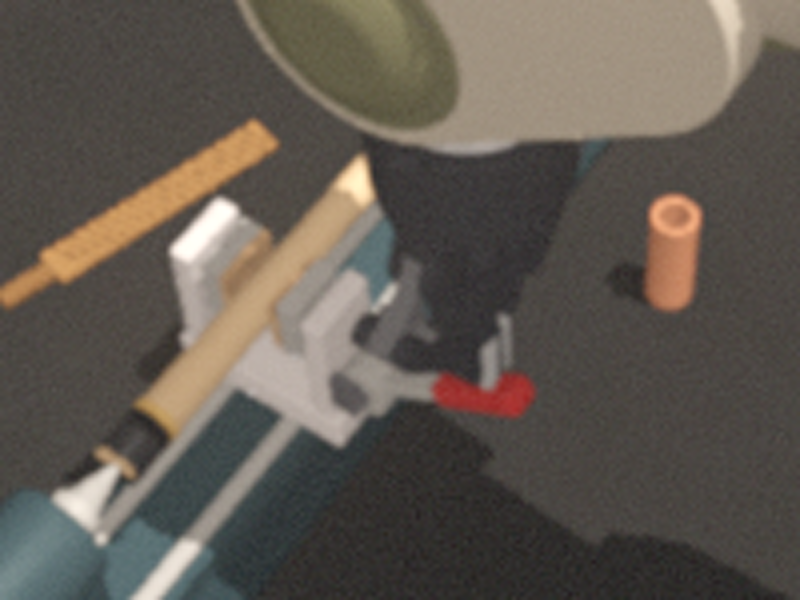

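Request:
{"api": "arm_command", "payload": {"steps": [0,0,-3,0,0,0,0,0,-6,0,0,0,0,0,-9,0,0,0,0,0,-12,0,0,0,0,0,-12,0,0,0]}}

```text
clock: 23.5
ee_pos: [0.4256, 0.1488, 0.1283]
tool_rot: [-0.477, -0.521, 0.522, 0.478]
ft_force: [-0.6, 0.1, 1.3]
gripper_width: 0.0001
```

Request:
{"api": "arm_command", "payload": {"steps": [0,0,-3,0,0,0,0,0,-6,0,0,0,0,0,-9,0,0,0,0,0,-12,0,0,0,0,0,-12,0,0,0]}}

```text
clock: 24.0
ee_pos: [0.4255, 0.1488, 0.1161]
tool_rot: [-0.477, -0.521, 0.522, 0.478]
ft_force: [-0.3, 0.7, 0.3]
gripper_width: -0.0
```

Request:
{"api": "arm_command", "payload": {"steps": [0,0,-3,0,0,0,0,0,-6,0,0,0,0,0,-9,0,0,0,0,0,-10,0,0,0,0,0,-10,0,0,0]}}

```text
clock: 24.5
ee_pos: [0.4253, 0.1488, 0.1062]
tool_rot: [-0.477, -0.521, 0.522, 0.478]
ft_force: [-0.5, -0.1, 2.0]
gripper_width: 0.0004
```

Request:
{"api": "arm_command", "payload": {"steps": [0,0,-2,0,0,0,0,0,-4,0,0,0,0,0,-5,0,0,0]}}

```text
clock: 24.8
ee_pos: [0.425, 0.1488, 0.1012]
tool_rot: [-0.477, -0.521, 0.522, 0.478]
ft_force: [-6.2, -0.9, 7.4]
gripper_width: -0.0002
```

Request:
{"api": "arm_command", "payload": {"steps": [0,0,-0.7,0,0,0,0,0,-1.4,0,0,0,0,0,-1.4,0,0,0]}}

```text
clock: 25.1
ee_pos: [0.425, 0.1488, 0.1007]
tool_rot: [-0.477, -0.521, 0.522, 0.478]
ft_force: [-10.1, -1.3, 18.3]
gripper_width: 0.0004
```

```bash
python3 - <<'E'
from h import *
status("t4")
im=read_camera("side")[0][:,:,::-1];a=cv2.resize(im[200:350,130:330],(800,600),interpolation=cv2.INTER_CUBIC)
cv2.imwrite("pics/s4.png",a)
E
```

```text
gauge mm (np.float64(6.236532787945464), 23)
t 25.15 ee [0.4251 0.1488 0.1007] F [-9.65 -1.14 18.44]
```

View pics/s4.png

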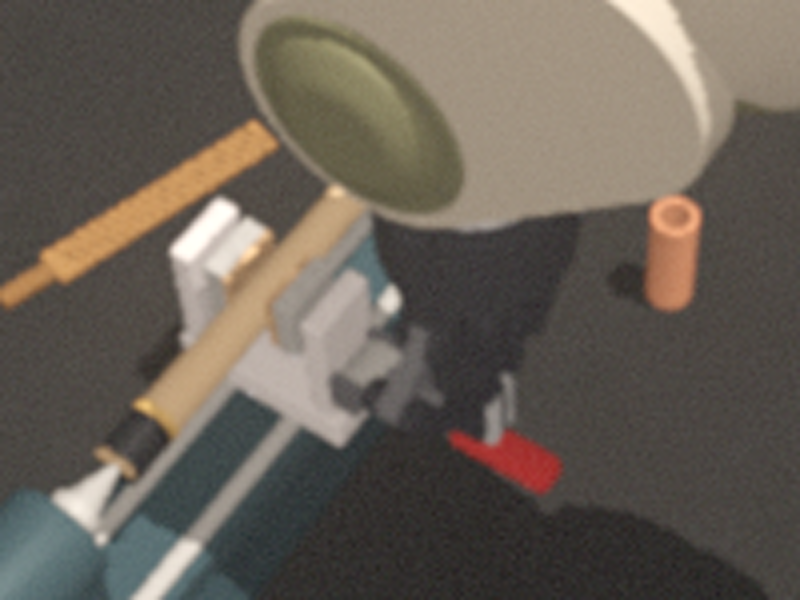

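Request:
{"api": "arm_command", "payload": {"steps": [0,0,5,0,0,0,0,0,30,0,0,0,0,0,70,0,0,0,0,0,110,0,0,0,0,0,150,0,0,0,-45,0,150,0,0,0,-90,0,150,0,0,0,-90,0,150,0,0,0,-90,0,150,0,0,0]}}

```text
clock: 26.1
ee_pos: [0.3358, 0.1489, 0.2504]
tool_rot: [0.478, 0.522, -0.521, -0.477]
ft_force: [-0.1, -0.4, 0.1]
gripper_width: -0.0001
```

```bash
python3 - <<'E'
from h import *
status("t5");status()
im,d=read_camera("side");im=im[:,:,::-1]
a=cv2.resize(im[200:350,130:330],(640,480),interpolation=cv2.INTER_CUBIC);cv2.imwrite("pics/s5.png",a)
# red grip centroid, compared with locked prediction
x=np.array([np.cos(YAW),np.sin(YAW),0]);y=np.array([-np.sin(YAW),np.cos(YAW),0])
for th in(0,.05,.1): print(th,proj("side",MID+x*(-.052-.066*np.cos(th)+.006*np.sin(th))+y*.2035+[0,0,.070+.066*np.sin(th)+.006*np.cos(th)]))
f=im[200:350,130:330].astype(float);m=f[:,:,2]-(f[:,:,0]+f[:,:,1])/2>60
p=camera_params("side");V,U=np.nonzero(m)
k=V>70;V=V[k]+200;U=U[k]+130;print("centroid",U.mean(),V.mean(),len(U))
X=np.array([p["R"].T@(d[v,u]*np.linalg.solve(p["K"],[u,v,1.])-p["t"]) for u,v in zip(U,V) if d[v,u]>0])
r=(X-MID-y*.2035)@x+.052;top=X[:,2]>np.median(X[:,2])-.004
print("slope z vs r",np.polyfit(r[top],X[top,2],1),np.median(X,0))
E
```

```text
gauge mm (np.float64(6.242466789017171), 26)
t 26.15 ee [0.3365 0.1488 0.2503] F [ 0.66  0.06 -0.02]
gauge mm (np.float64(6.239867455977902), 25)
t 26.2 ee [0.3367 0.1488 0.2501] F [-0.21  0.15 -0.01]
0 [255.98653661 309.43980002]
0.05 [255.77406837 308.26627513]
0.1 [255.47614097 307.04681273]
centroid 236.56090651558074 307.8753541076487 353
slope z vs r [0.22433624 0.09071821] [0.41598392 0.15431474 0.0749161 ]
```

View pics/s5.png

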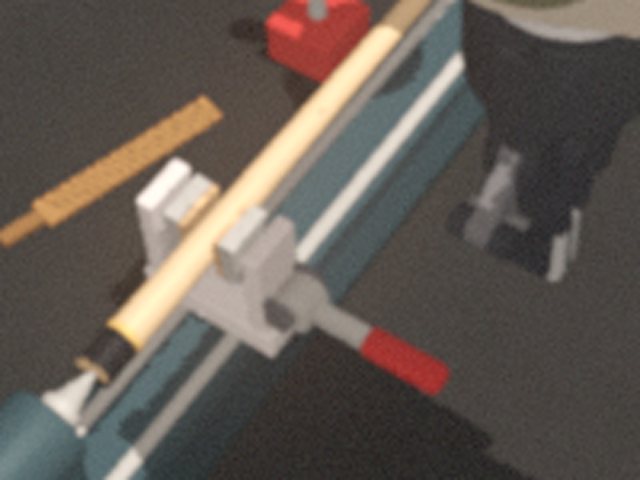

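View pics/t5.png

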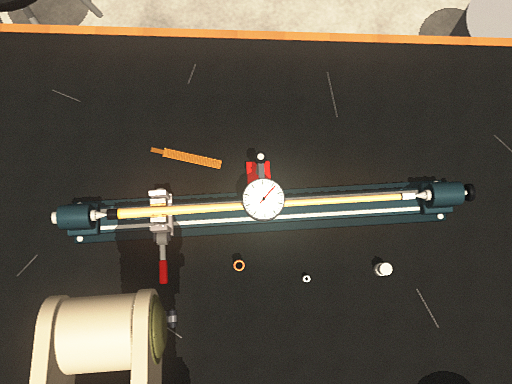

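```bash
python3 -c "
from h import *
print(hand_in())"
```

```text
the job is handed in; nothing more can be done
None
```

The shaft is locked with its high side up under the gauge, and the job was handed in at about 26 s of the 72 s allowed.

- **Rolling:** I turned the shaft through its lowest reading (about 1.9 mm with the pressing corrected out) and its highest, a little over a full turn in all. The readings I took between moves showed at most 7.9 N of pressing force.
- **Setting the high side:** Readings with the finger off at three places around the top put the peak at about 6.245 mm. The shaft stood at 6.24 mm, so it should be within a few degrees of the true high side.
- **Locking:** I pressed the cam lever down to its stop. The fingertip height matched the lever being level, and the force rose to 18 N there. In the last side picture the lever sits level after the finger was taken away.
- **Last checks:** The gauge reads 6.24 mm, unchanged by the locking. The file, burnisher, ferrule and trimmer stand where they were, and the robot is clear of everything.

Two checks did not go cleanly:
- **Force spike on the lever:** On first contact the fingertip caught the end of the lever and the wrist force briefly reached about 54 N (41 N upward, 34 N sideways). The pressing was by the fingertip, not the gripper's body, and the gauge did not move. It is under the 120 N wrist limit.
- **Lever angle fit:** My automatic check of the lever's slope was spoiled by the red gauge base in the crop. I went by the picture and the stop force instead.

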